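# Press a bearing into a jockey wheel with one turn of the bench press

## Robot

A 6-joint arm with a two-finger parallel gripper is mounted at the origin on the work surface. World frame = base frame: x ahead of the robot, y to its left, z up, the work surface at z = 0. Lengths are in mm, angles in rad, forces in N, time in s.
With the tool pointing down it reaches from about 350 to 875 mm from the base axis. Payload 4.2 kg.
Tool frame: the origin (TCP) lies between the finger pads; the fingertips stand 25 mm ahead of it and the grasp point (between the pads) lies 6 mm ahead of it; z points along the fingers, y is the line along which they close (so a half turn about z gives the same grasp; the last joint's range is limited). The gripper opens to 85 mm and grips with 20 to 120 N. Pads are 22 mm wide; open, the fingers measure 114 mm over their backs; the gripper's body (76 mm by 85 mm) begins 54 mm behind the grasp point. The pads swing forward as they close: fully open they stand 13 mm farther back than shut.
Start: joints at [-0.853, 0.385, 0.008, 0, -1.194, -0.259], TCP at [276.807, -560.337, 228.112] pointing down, gripper open.
Joint ranges: [-3.14, 3.14], [-1.21, 2.06], [-1.07, 1.41], [-3.16, 2.05], [-2.99, -0.16], [-3.1, 3.1]. Speed limits (rad/s): [2.79, 2.79, 3.14, 3.14, 3.14, 3.14].

## Interface

Orientations are given as a unit quaternion [x, y, z, w].
In Python, from bench import arm gives the robot as it stands.
- The arm moves only by the shell command python3 -m pendant 'ROWS'. ROWS is JSON, a list of rows, each a list of 7 numbers: the shift along the tool's x, y, z in m, then the turn, a rotation vector about the tool's x, y, z in degrees, then the finger opening in m, from 0 to 0.0854. In form: [[x, y, z, wx, wy, wz, fingers], ...]. A call has 1 to 12 rows; each row shifts and turns the commanded pose from where the row before left it, along the tool's axes as they then stand; what a row does not reach is not made up. A row lasts 1/10 s, in which the tool goes at most 50 mm and 8.59 degrees, less where a joint would pass 70% of its speed; a pose out of reach is approached as far as the arm can. A call is refused whole if a number of a shift passes 0.05 or a number of a turn 8.59, either way. A call with a gripper value outside its range is refused whole. The fingers move at their own pace and stop on an object; the grip force is fixed at half the most. Time passes only in rows, so rows that do not move let the fingers close. It gives the time, the measured TCP pose, the force, the opening and the grip force at its end, in the units of the state.
- arm.read_state(): the state, without advancing time (a new reading comes with each control period).
- arm.get_image(name): name is "scene" or "top" or "wrist"; returns a dict with "image" (480x640x3 uint8, red, green, blue), "fx", "fy", "cx", "cy" (pixels), "k1" (the pictures are not rectified: a ray, as slopes to the right and down, at radius r is drawn at 1 + k1 r^2 times it, then the intrinsics apply), "xyz" and "rotation" of the camera in the world. Camera axes: x right, y down, z forward; pixel columns grow to the right and rows downward; lengths in mm; the calibration is good to about 2 mm. A picture is of the moment at which its call begins. There is no depth.
- arm.job_done(): hands the job in; it is judged then, once.
The state is a dict: "clock": time; "joints": joint angles; "joint_vel": joint speeds; "joint_efforts": joint torques, N m; "position": TCP position; "ee_rot": TCP orientation; "contact_force": force on the tool from outside, world axes, zero at the start; "wrist_torque": the same for the moment, N m; "gripper_width": finger opening in mm; "grasp_force": force on a finger pad.
Only numpy, scipy, OpenCV 4.12 (cv2) and the standard library are available. Lean on these libraries where they do the work, as an engineer would, in place of code of your own. Each camera call takes 0.05 s, during which the arm holds its last target. There are 200 camera calls.

## Task

Press the bearing into the bicycle jockey wheel: lay the jockey wheel, bearing upward, flat in the round nest of the little press's die slide, and with closed fingertips against its push tab (pushing, not pinching) slide it fully home under the ram, meeting the stop gently. Then take the crank handle and turn the flywheel clockwise, as seen from the handle side, through exactly one revolution, slowly and steadily while the ram is pressing, so that the bearing goes in without a blow and the ram comes back to the top. Leave the flywheel standing there, the slide home and the other things on the shelf where they are.

Things in the scene. Friction and masses are not known exactly. Their poses are not given: they have to be found in the camera images.
- press: Grey bench press, fixed to the shelf, bed 150 (x) by 270 (y), 235 tall. Origin on the shelf below the ram axis. x along the flywheel shaft, flywheel and crank handle on the -x side (towards the robot); y is the way the die slide goes home, column at +y. Turned about z by up to 0.25 rad: read it. Head and guide arm overhang from 95 mm up, reaching to y = -35 mm; nothing is above the drawn-out nest.
- die_slide (a joint): Position of the die slide (m): 0 fully drawn out (toward press -y), grows toward press +y, 0.130 fully home against a rigid end stop, the nest then centred below the ram (home counts from 0.1285). Starts drawn out, 0 to 15 mm. It slides against about 3 N of friction and 8 N s/m of damping and stays where it is left.
- push_tab (a point): Middle of the top edge of the push tab's outer face, 62 mm above the shelf. The tab is an upright steel plate 40 mm wide (press x), 6 thick, 36 standing free above the slide; its flat outer face looks to press -y. It stands 106 mm to the -y side of the nest centre. Bent by over 25 N; meet it slowly, push it with a light force stop, and do not pinch it.
- nest (a point): Centre of the floor of the round nest recess in the die slide (moves with it), 34 mm above the shelf. Recess 49 mm diameter, 4 mm deep, chamfered mouth 38 mm above the shelf, in a 64 x 64 mm block. z up.
- jockey_wheel: Black toothed bicycle jockey wheel, 46 mm diameter over the teeth, 12 thick, 65 to 105 g, flat on the shelf; round, any grip direction will do. Origin at the centre of its underside, z up. Its steel bearing (16 mm diameter) stands proud in the middle, top 18 mm above the underside before pressing, 13 after. In the nest, 8 mm of its edge stand above the nest block.
- bearing (a joint): How far the bearing is pressed in (m): 0 as started by hand, about 0.005 when the ram has gone through the bottom. The fit resists with about 15 N plus 1200 N s/m, so it must be pressed slowly (flywheel under about 1 rad/s from 2 rad to 3.2 rad); a blow of over 50 N from the ram would mark the races. Only the ram should press it.
- shaft (a point): Point on the flywheel axis, 190 mm above the shelf, level (along the shaft) with the place to grip the crank handle: the handle circles round this point. x axis along the shaft.
- crank_grip (a point): Where to grip the crank handle (moves with the flywheel), 60 mm from the shaft axis; at the start straight above it, 250 mm above the shelf. The handle is a black level sleeve along press x, 22 mm diameter, 75 long, spinning freely on its spindle, so a gripper may keep its orientation all the way round. The point is 56 mm from the flywheel rim's face, 29 mm from the sleeve's free end.
- flywheel (a joint): Angle of the flywheel (rad): 0 at the start, ram at the top; grows when turned clockwise seen from the handle side (from the top the handle goes first toward press -y, then down); 6.283 after one revolution. The 160 mm wheel turns stiffly, against about 0.8 N m of friction (13 N at the handle, up to 22 N while pressing) and stays where it is left.
- ram: Steel ram (20 mm diameter); origin at the centre of its underside, 77 mm above the shelf at the top; one revolution takes it 30 mm down and back. It meets the bearing at about 2.1 rad and is lowest at 3.142 rad.
- bowl: Grey ceramic bowl, 136 mm wide, 60 high; bystander. Origin at the centre of its underside.
- umbrella_frame: Folded compact umbrella frame of steel ribs with black handle, 300 mm long, lying; bystander. Origin under its middle.
- bamboo_case: Bamboo case with a sliding lid, 190 x 75 x 46 mm; bystander. Origin at the centre of its underside.
- lock_key: Bike lock key with a green plastic head, 60 mm long, lying flat; bystander. Origin under its head.
- worn_wheel: Worn jockey wheel of 52 mm diameter, 8 mm thick, with an open bore and no bearing; bystander, not the one to press. Origin at the centre of its underside.
- spanner: Steel spanner, 160 mm long; bystander. Origin under its middle.
- bike_bell: Domed steel bicycle bell, 52 mm wide, 29 high; bystander. Origin under its dome.

How it is judged (in metres and radians):
On the way, in this order (a step that is already met when the one before it is completed fails the run):
1. the jockey wheel lies flat in the nest, let go, bearing not yet pressed (horizontal distance between jockey_wheel and nest below 0.004 m and z of jockey_wheel in the frame of nest below 0.0015 m and angle between jockey_wheel's own z axis and vertical below 0.06 rad and value of joint bearing below 0.0015 m and contact force between the fingers and jockey_wheel below 0.3 N and value of joint die_slide below 0.1285 m), for 0.2 s.
2. the slide is fully home with the jockey wheel in its nest, flywheel not yet turned (horizontal distance between jockey_wheel and nest below 0.004 m and z of jockey_wheel in the frame of nest below 0.0015 m and angle between jockey_wheel's own z axis and vertical below 0.06 rad and value of joint die_slide above 0.1285 m and value of joint flywheel below 0.3 rad), for 0.2 s.
3. the flywheel has carried the ram through the bottom and the bearing is in (horizontal distance between jockey_wheel and nest below 0.004 m and z of jockey_wheel in the frame of nest below 0.0015 m and angle between jockey_wheel's own z axis and vertical below 0.06 rad and value of joint die_slide above 0.1285 m and value of joint flywheel above 3.1 rad and value of joint bearing above 0.0042 m), for 0.05 s.
At the end, for the whole second after the job is handed in: The flywheel is still, one revolution on (within 0.06 rad), the bearing at least 4.2 mm in, the jockey wheel flat in the nest (within 4 mm of centre, 1.5 mm of the floor, 0.06 rad), the slide home within 1.5 mm (horizontal distance between jockey_wheel and nest below 0.004 m and z of jockey_wheel in the frame of nest below 0.0015 m and angle between jockey_wheel's own z axis and vertical below 0.06 rad and value of joint die_slide above 0.1285 m and value of joint bearing above 0.0042 m and value of joint flywheel between 6.22319 and 6.34319 rad and velocity of joint flywheel between -0.05 and 0.05 rad/s and linear speed of jockey_wheel below 0.02 m/s); the robot touches nothing.
It fails at once if the flywheel is carried on into a second stroke (over 0.35 rad past one revolution) or turned the wrong way (over 0.35 rad) (value of joint flywheel above 6.63319 rad or value of joint flywheel below -0.35 rad).
It fails at once if the ram strikes: over 50 N between ram and jockey wheel (contact force between ram and jockey_wheel above 50 N).
It fails at once if the slide is rammed or pinched: over 25 N between fingers and slide (contact force between the fingers and die_slide above 25 N).
It fails at once if a bystander is pushed more than 30 mm (distance of any of bowl, umbrella_frame, bamboo_case, lock_key, worn_wheel, spanner, bike_bell from where it was at the start of the episode above 0.03 m).
It also fails if it takes over 72 s, if anything falls off the work surface, if the arm or the gripper's body presses on something with over 40 N, if the wrist force passes 120 N, or if a joint passes its speed limit or range.

## Working session

There is one attempt and no reset: what is moved stays moved. The work goes in short steps, Python scripts to look and compute and a shell command to move; the robot and the scene stay as the last step left them, time stands still between calls to the robot, and variables do not carry over. Pictures are saved under pics/ and viewed, at most 11 in all, crops included, and the job is handed in when it is done.

```bash
mkdir -p pics; ls; cat > h.py <<'E'
import numpy as np, cv2
from bench import arm
from scipy.spatial.transform import Rotation as R
def save(n,tag):
    d=arm.get_image(n); cv2.imwrite(f'pics/{tag}.png',d['image'][:,:,::-1]); np.save(f'pics/{tag}.npy',d,allow_pickle=True); return d
def load(tag): return np.load(f'pics/{tag}.npy',allow_pickle=True).item()
def rot(d):
    r=np.array(d['rotation'],float); return r if r.shape==(3,3) else R.from_quat(r).as_matrix()
def ray(d,u,v):
    K=np.array([[d['fx'],0,d['cx']],[0,d['fy'],d['cy']],[0,0,1]])
    p=cv2.undistortPoints(np.array([[[u,v]]],float),K,np.array([d['k1'],0,0,0,0.]))[0,0]
    w=rot(d)@np.array([p[0],p[1],1]); return np.array(d['xyz'],float),w/np.linalg.norm(w)
def plane(d,u,v,z):
    o,w=ray(d,u,v); return o+w*(z-o[2])/w[2]
def tri(*obs):
    A=np.zeros((3,3));b=np.zeros(3);L=[]
    for d,u,v in obs:
        o,w=ray(d,u,v);P=np.eye(3)-np.outer(w,w);A+=P;b+=P@o;L.append((o,P))
    x=np.linalg.solve(A,b);return x,[float(np.linalg.norm(P@(x-o))) for o,P in L]
def proj(d,X):
    c=rot(d).T@(np.array(X,float)-np.array(d['xyz'],float));p=c[:2]/c[2];p=p*(1+d['k1']*(p@p))
    return p[0]*d['fx']+d['cx'],p[1]*d['fy']+d['cy']
E
python3 - <<'E'
from h import *
for n in ['scene','top','wrist']:
    d=save(n,n+'0'); print(n,{k:v for k,v in d.items() if k!='image'})
print(arm.read_state())
E
```

```text
pics
scene {'fx': 574.5576049209275, 'fy': 574.5576049209275, 'cx': 313.7518572324724, 'cy': 243.78037727223557, 'k1': -0.012625390085009491, 'xyz': array([1202.39086308, -555.6943906 , 1223.43772907]), 'rotation': array([ 0.85941939,  0.38819574, -0.13983174, -0.30190971])}
top {'fx': 608.7207414211464, 'fy': 608.7207414211464, 'cx': 311.02077239812917, 'cy': 234.97876950980032, 'k1': -0.17963130106038355, 'xyz': array([ 232.66287694,   -6.86488749, 1844.03678426]), 'rotation': array([-0.67586319,  0.73012634, -0.07529663,  0.066745  ])}
wrist {'fx': 366.01126246799174, 'fy': 366.01126246799174, 'cx': 322.504816587666, 'cy': 234.03035383150183, 'k1': -0.04609478111016808, 'xyz': array([ 213.74220552, -592.22546372,  373.57995864]), 'rotation': array([0.52217282, 0.84102157, 0.12025043, 0.07455261])}
{'clock': 0.15, 'joints': array([-8.53399809e-01,  3.85382062e-01,  6.91087943e-03, -3.34731132e-04,
       -1.19400884e+00, -2.58598821e-01]), 'joint_vel': array([-0.00025528, -0.00061488,  0.00369484,  0.00377176, -0.00018229,
       -0.00054612]), 'joint_efforts': array([ 1.43583229e-04, -3.92678046e+01,  1.88581949e+01,  4.18858454e+00,
       -3.39623541e-03,  6.35297852e-06]), 'position': array([ 276.59591741, -559.95252144,  227.26285973]), 'ee_rot': array([-2.27331983e-01,  9.73816942e-01,  8.16525642e-04, -2.57294670e-04]), 'contact_force': array([-0.38971577,  0.07401517,  0.09759056]), 'wrist_torque': array([-0.05396589,  0.02481344, -0.06723836]), 'grasp_force': 0.0, 'gripper_width': 84.94540252334055}
```

View pics/scene0.png

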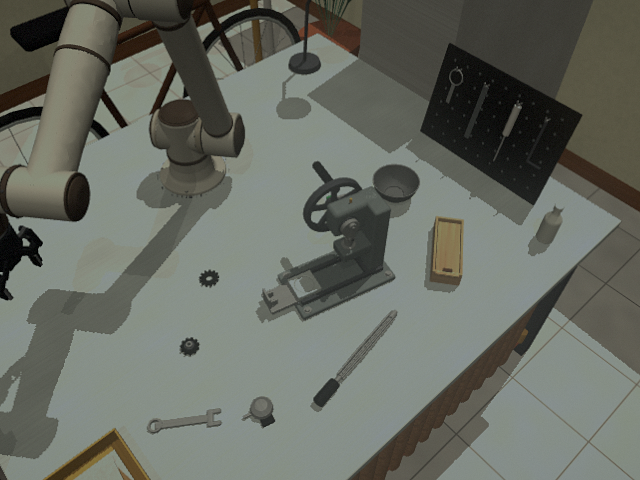

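View pics/top0.png

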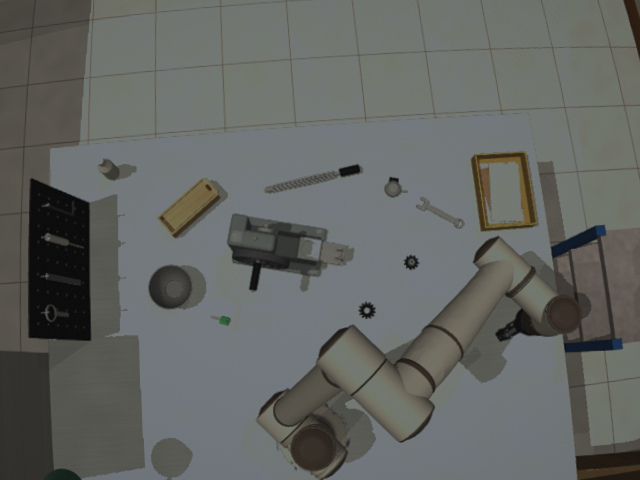

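The scene view shows the press at about (345,250), its tab end at (268,300), and the two wheels at (209,278) and (190,346). In the top view the wheels are at (367,310) and (411,262), with the press nest block near (310,250). I'll enlarge these.

```bash
python3 - <<'E'
from h import *
s=load('scene0')['image'][:,:,::-1];t=load('top0')['image'][:,:,::-1]
def c(im,x,y,w,h,W,H): 
    return cv2.convertScaleAbs(cv2.resize(im[y:y+h,x:x+w],(W,H),interpolation=cv2.INTER_CUBIC),alpha=1.4,beta=10)
a=np.hstack([c(s,194,263,30,30,200,200),c(s,175,331,30,30,200,200),c(t,352,295,30,30,200,200),c(t,396,247,30,30,200,200)])
b=np.hstack([c(s,250,170,160,160,400,400),c(t,220,190,140,140,400,400)])
cv2.imwrite('pics/m1.png',np.vstack([a,b]))
for n,boxes in (('scene0',[(190,260,40,36),(172,328,40,36)]),('top0',[(350,293,34,34),(394,245,34,34)])):
    d=load(n);g=cv2.cvtColor(d['image'],cv2.COLOR_RGB2GRAY)
    for x,y,w,h in boxes:
        sub=g[y:y+h,x:x+w]; m=(sub<70).astype(np.uint8)
        k,l,st,ce=cv2.connectedComponentsWithStats(m); i=1+np.argmax(st[1:,4]); M=(l==i)
        cs,_=cv2.findContours(M.astype(np.uint8),cv2.RETR_EXTERNAL,cv2.CHAIN_APPROX_NONE)
        (cx,cy),r=cv2.minEnclosingCircle(cs[0]); print(n,cx+x,cy+y,r,st[i],sub.min(),plane(d,cx+x,cy+y,10)[:2])
E
```

```text
scene0 208.5 277.5 9.617792129516602 [ 10  10  19  17 196] 31 [ 365.86882514 -194.66226442]
scene0 189.32089614868164 346.6194038391113 9.40365982055664 [  8  10  19  18 202] 33 [ 502.34410306 -344.42225477]
top0 366.43630599975586 310.1496810913086 8.161452293395996 [  9   9  16  17 156] 15 [ 362.35051966 -192.37224762]
top0 410.8928565979004 262.0 7.177250385284424 [ 10  10  15  15 120] 15 [ 497.87963215 -342.52706363]
```

View pics/m1.png

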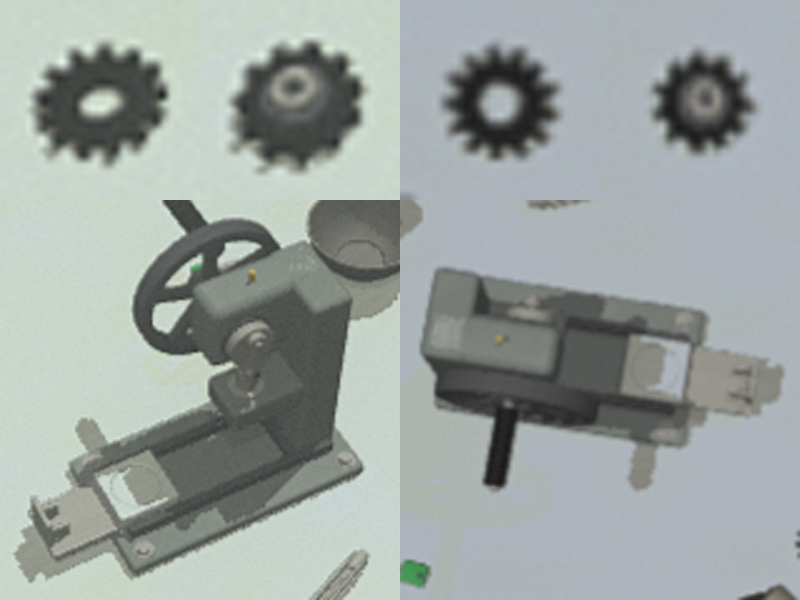

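The wheel with the bearing is the one at top (411,262) and scene (190,346). The other has an open bore. Next come coarse press points from both views.

```bash
cat >> h.py <<'E'
def go(p,yaw=None):
    """shift in tool axes (mm) to world p; yaw = world direction (rad) of tool y, nearest half-turn"""
    s=arm.read_state();q=R.from_quat(s['ee_rot']);sh=q.inv().apply(np.array(p)-s['position'])
    print('pos',np.round(s['position'],1),'shift mm',np.round(sh,1))
    y=q.apply([0,1,0]);cur=np.arctan2(y[1],y[0]);print('tool y dir',round(cur,4),'tilt z',np.round(q.apply([0,0,1]),4),'j6',round(s['joints'][5],3),'F',np.round(s['contact_force'],1),'w',round(s['gripper_width'],1),'t',s['clock'])
    if yaw is not None:
        dy=(yaw-cur+np.pi/2)%np.pi-np.pi/2;print('turn about tool z deg',round(-np.degrees(dy),2))
    return sh
E
python3 - <<'E'
from h import *
s=load('scene0');t=load('top0')
S=lambda u,v:(s,250+u/2.5,170+(v-200)/2.5)
T=lambda u,v:(t,220+(u-400)/2.857,190+(v-200)/2.857)
for n,a,b in [('bearing',(s,175+292/6.667-200/6.667*1,331+85/6.667),(t,396+(705-600)/6.667,247+97/6.667)),
 ('nest',S(136,487),T(657,366)),('blockNE?',S(150,450),T(636,335)),('block2',S(178,495),T(690,338)),
 ('handle end',S(170,200),T(494,486)),('screw',S(252,276),T(500,340)),('tabtop',S(42,512),T(752,385))]:
    print(n,*[np.round(q,1) for q in tri(a,b)])
# tops' head edge yaw from top view: head lower edge z=235
for (a,b,z) in [((424,354),(556,374),235),((447,270),(707,312),10),((440,406),(683,445),10)]:
    p=plane(*T(*a),z);q=plane(*T(*b),z);print(np.round(p,1),np.round(q,1),np.arctan2(p[0]-q[0],p[1]-q[1]))
w=load('wrist0');st=arm.read_state();q=R.from_quat(st['ee_rot']);print('cam in tool',q.inv().apply(np.array(w['xyz'])-st['position']),(q.inv()*R.from_matrix(rot(w))).as_matrix().round(3))
go([500-0,-343,228])
E
```

```text
bearing [ 498.5 -343.2   16.8] [1. 1.]
nest [561.2 -35.7  35.5] [1.5 1.5]
blockNE? [578.3 -21.7 105.3] [5.6 5.6]
block2 [598.5 -49.3  68.5] [29.1 29.1]
handle end [425.  129.  228.8] [2.7 2.7]
screw [560.6 113.2 238.5] [1.5 1.5]
tabtop [ 531.  -132.    51.7] [2.5 2.5]
[552.5 184.8 235. ] [523.9  61.6 235. ] 0.22803378213585426
[688.1 182.   10. ] [619.9 -95.7  10. ] 0.24078292049778888
[539.3 197.4  10. ] [477.8 -58.3  10. ] 0.23618229508125904
cam in tool [  70.66533204   -0.85832525 -146.3096014 ] [[ 0.001 -0.96  -0.28 ]
 [ 1.     0.001 -0.001]
 [ 0.002 -0.28   0.96 ]]
pos [ 276.6 -560.   227.3] shift mm [-296.4   95.6   -0.6]
tool y dir 2.0295 tilt z [-9.0e-04  1.5e-03 -1.0e+00] j6 -0.259 F [-0.4  0.1  0.1] w 84.9 t 0.15
```

```bash
python3 -m pendant '[[-0.042,0.0137,0,0,0,0,0.085],[-0.042,0.0137,0,0,0,0,0.085],[-0.042,0.0137,0,0,0,0,0.085],[-0.042,0.0137,0,0,0,0,0.085],[-0.042,0.0137,0,0,0,0,0.085],[-0.042,0.0137,0,0,0,0,0.085],[-0.024,0.0137,0,0,0,0,0.085],[0,0,0,0,0,0,0.085],[0,0,0,0,0,0,0.085]]'
python3 -c "
from h import *
save('wrist','wA')"
python3 -m pendant '[[-0.020,0,0.045,0,0,0,0.085],[0,0,0.04,0,0,0,0.085],[0,0,0,0,0,0,0.085],[0,0,0,0,0,0,0.085]]'
python3 - <<'E'
from h import *
save('wrist','wB'); O=[]
for n in 'wA','wB':
    d=load(n);g=cv2.cvtColor(d['image'],cv2.COLOR_RGB2GRAY)
    u,v=proj(d,[498.5,-343.2,16.8]);print(n,u,v,d['xyz'])
    r=60;x0,y0=int(u)-r,int(v)-r
    m=(g[y0:y0+2*r,x0:x0+2*r]<75).astype(np.uint8);k,l,stt,ce=cv2.connectedComponentsWithStats(m)
    for i in range(1,k):
        if stt[i,4]>150: print('comp',stt[i][:4]+[x0,y0,0,0],stt[i,4],ce[i]+[x0,y0])
a,b=[cv2.cvtColor(load(n)['image'],cv2.COLOR_RGB2BGR) for n in('wA','wB')]
cv2.imwrite('pics/m2.png',np.vstack([np.hstack([a,b])[::2,::2]]))
cv2.imwrite('pics/m2.png',cv2.convertScaleAbs(np.hstack([x[60:460,120:520] for x in(a,b)]),alpha=1.4))
E
```

```text
clock: 1.05
position: [481.9, -351.6, 227.8]
ee_rot: [-0.228, 0.974, 0.0, -0.0]
contact_force: [-0.1, -0.6, 0.9]
gripper_width: 84.9
grasp_force: 0.0
clock: 1.5
position: [499.1, -344.6, 143.5]
ee_rot: [-0.227, 0.974, -0.0, -0.001]
contact_force: [0.1, -0.5, 1.1]
gripper_width: 84.9
grasp_force: 0.0
wA 323.97039523886383 219.77590556667903 [ 419.08408995 -383.8323597   374.27200655]
comp [302 197  44  44] 838 [323.17541766 217.40095465]
wB 326.2219481145956 222.98500846032258 [ 436.33294263 -376.51332271  290.05721425]
comp [297 193  57  57] 1418 [325.05923836 220.14245416]
```

View pics/m2.png

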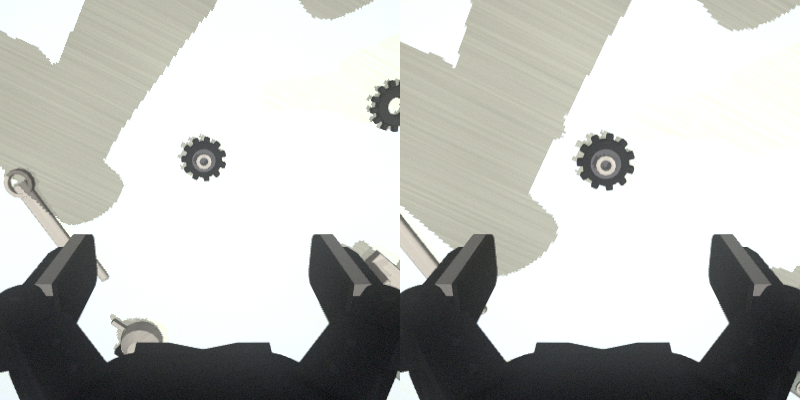

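```bash
python3 - <<'E'
from h import *
a,b,s,t=load('wA'),load('wB'),load('scene0'),load('top0')
print(plane(a,324,219,8),plane(b,325.5,221.5,8))
out=[]
for d,(u,v) in ((a,(324,221)),(b,(325,224))):
    g=cv2.cvtColor(d['image'],cv2.COLOR_RGB2GRAY)[v-16:v+16,u-16:u+16]
    c=cv2.HoughCircles(cv2.resize(g,None,fx=4,fy=4,interpolation=cv2.INTER_CUBIC),cv2.HOUGH_GRADIENT,1,200,param1=80,param2=12,minRadius=24,maxRadius=60)
    print(c); 
    if c is not None: out.append((d,u-16+c[0,0,0]/4,v-16+c[0,0,1]/4))
print(tri(*out)); print(tri((a,324,221),(b,325,224)))
print(tri(*out,(s,175+92/6.667+0,331+85/6.667),(t,411.75,261.55)))
print(plane(*out[0],18),plane(*out[1],18))
go([499,-343,29],1.335)
E
```

```text
[ 499.70457115 -342.53952034    8.        ] [ 499.66562899 -343.1838856     8.        ]
[[[62.5 61.5 46.7]]]
[[[66.5 70.5 39.3]]]
(array([ 478.8377431 , -353.84163421,  108.51390579]), [0.26520178722876836, 0.26520178722864274])
(array([ 518.04548299, -333.65859258,  -63.78649393]), [0.4352607540660918, 0.4352607540660387])
(array([ 499.18291797, -343.13574573,   18.02622227]), [0.33357352906628535, 1.1222263449191123, 0.8307775387640286, 1.4717395203129124])
[ 498.9416385  -343.37061865   18.        ] [ 500.30672082 -342.82447648   18.        ]
pos [ 500.2 -344.9  145.1] shift mm [  0.4   2.5 116.1]
tool y dir 2.0289 tilt z [ 0.0021 -0.002  -1.    ] j6 -0.777 F [ 0.5 -0.4  1.3] w 85.1 t 1.55
turn about tool z deg 39.76
```

```bash
python3 -m pendant '[[0,0.001,0.045,0,0,0,0.085],[0,0.001,0.04,0,0,0,0.085],[0,0,0.02,0,0,0,0.085],[0,0,0.011,0,0,0,0.085],[0,0,0,0,0,0,0.085],[0,0,0,0,0,0,0.04],[0,0,0,0,0,0,0.03],[0,0,0,0,0,0,0.03],[0,0,0,0,0,0,0.03],[0,0,0,0,0,0,0.03]]'; python3 -c "
from h import *
go([499.5,-343,29])"
```

```text
clock: 2.55
position: [499.0, -341.5, 27.6]
ee_rot: [-0.227, 0.974, -0.0, 0.0]
contact_force: [0.2, -0.2, -0.2]
gripper_width: 30.0
grasp_force: 0.0
pos [ 499.  -341.5   27.6] shift mm [ 0.2 -1.6 -1.4]
tool y dir 2.0297 tilt z [ 7.e-04 -3.e-04 -1.e+00] j6 -0.779 F [ 0.2 -0.2 -0.2] w 30.0 t 2.55
```

```bash
python3 - <<'E'
from h import *
d=save('wrist','wC');cv2.imwrite('pics/m3.png',cv2.convertScaleAbs(d['image'][160:460,160:500,::-1],alpha=1.4))
E
```

```text
(no output)
```

View pics/m3.png

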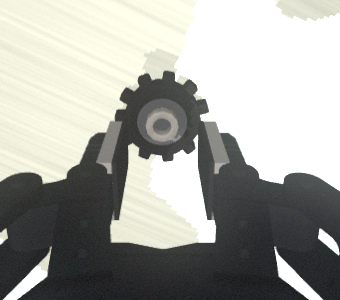

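The pads (crop (112,150) and (212,150)) sit over the rim of the wheel rather than around it, with the wheel at crop (162,115). I'll check this numerically.

```bash
python3 - <<'E'
from h import *
d=load('wC');st=arm.read_state();q=R.from_quat(st['ee_rot']);p=st['position']
for z in (6,15,20,25):
  for x in (-11,11): print(z,x,[np.round(np.array(proj(d,p+q.apply([x,y,z])))-[160,160],0) for y in(-15,15)])
print('bearing top plane',plane(d,160+162,160+124,18),'wheel',plane(d,160+161,160+116,10))
w=plane(d,160+162,160+124,18)
print(q.inv().apply(w-p)); g=cv2.cvtColor(d['image'],cv2.COLOR_RGB2GRAY)
E
```

```text
6 -11 [array([133., 151.]), array([197., 151.])]
6 11 [array([132., 106.]), array([199., 106.])]
15 -11 [array([134., 142.]), array([196., 142.])]
15 11 [array([133.,  99.]), array([197.,  99.])]
20 -11 [array([135., 137.]), array([195., 137.])]
20 11 [array([134.,  96.]), array([196.,  96.])]
25 -11 [array([136., 133.]), array([194., 133.])]
25 11 [array([135.,  92.]), array([195.,  92.])]
bearing top plane [ 498.73533442 -343.18083796   18.        ] wheel [ 498.40133226 -343.91826157   10.        ]
[ 0.93814469 -1.4038023   9.41366303]
```

```bash
python3 -m pendant '[[0,0,0,0,0,0,0],[0,0,0,0,0,0,0],[0,0,0,0,0,0,0],[0,0,0,0,0,0,0]]'; python3 - <<'E'
from h import *
d=save('wrist','wD');s=save('scene','sD')
print(arm.read_state()['gripper_width'])
u,v=map(int,proj(s,[500,-343,20]));print(u,v)
a=cv2.resize(d['image'][160:460,160:500,::-1],(400,353));b=cv2.resize(s['image'][v-50:v+38,u-50:u+50,::-1],(400,353),interpolation=cv2.INTER_CUBIC)
cv2.imwrite('pics/m4.png',cv2.convertScaleAbs(np.hstack([a,b]),alpha=1.6))
E
```

```text
clock: 3.0
position: [498.8, -341.5, 27.0]
ee_rot: [-0.227, 0.974, 0.0, -0.0]
contact_force: [-0.8, 0.3, -1.2]
gripper_width: 0.0
grasp_force: 0.0
0.4372686495734579
188 343
```

View pics/m4.png

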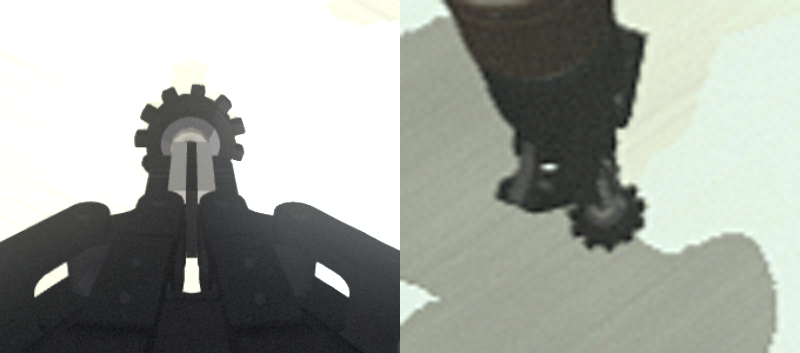

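The fingers closed above the wheel with the wheel still on the shelf. The tip front edge is at wrist row 279 or so. I'll lift and measure where the tips really are.

```bash
python3 -m pendant '[[0,0,-0.02,0,0,0,0],[0,0,-0.04,0,0,0,0],[0,0,-0.04,0,0,0,0],[0,0,0,0,0,0,0],[0,0,0,0,0,0,0]]'; python3 - <<'E'
from h import *
d=save('wrist','wE');s=save('scene','sE');t=save('top','tE')
st=arm.read_state();q=R.from_quat(st['ee_rot']);p=st['position']
o,w=ray(d,324,279);o=q.inv().apply(o-p);w=q.inv().apply(w)
for z in (-10,0,10,20,25): print(z,o+w*(z-o[2])/w[2])
tip=p+q.apply([0,0,25]);print('pred tip',tip,proj(s,tip),proj(t,tip))
u,v=map(int,proj(s,tip))
a=cv2.resize(d['image'][200:360,240:400,::-1],(400,400),interpolation=cv2.INTER_CUBIC);b=cv2.resize(s['image'][v-30:v+20,u-25:u+25,::-1],(400,400),interpolation=cv2.INTER_CUBIC);print(u,v)
cv2.imwrite('pics/m5.png',cv2.convertScaleAbs(np.hstack([a,b]),alpha=1.6))
E
```

```text
clock: 3.6
position: [499.3, -341.5, 128.3]
ee_rot: [-0.227, 0.974, -0.001, 0.001]
contact_force: [0.6, -0.3, -0.7]
gripper_width: 0.3
grasp_force: 0.0
-10 [  9.84451794  -1.46936348 -10.        ]
0 [ 5.49486609 -1.47876356  0.        ]
10 [ 1.14521425 -1.48816365 10.        ]
20 [-3.2044376  -1.49756373 20.        ]
25 [-5.37926352 -1.50226378 25.        ]
pred tip [ 497.84657945 -341.00588282  100.6780879 ] (np.float64(182.45938253836835), np.float64(324.818169982094)) (np.float64(415.49373455194115), np.float64(257.18267007715116))
182 324
```

View pics/m5.png

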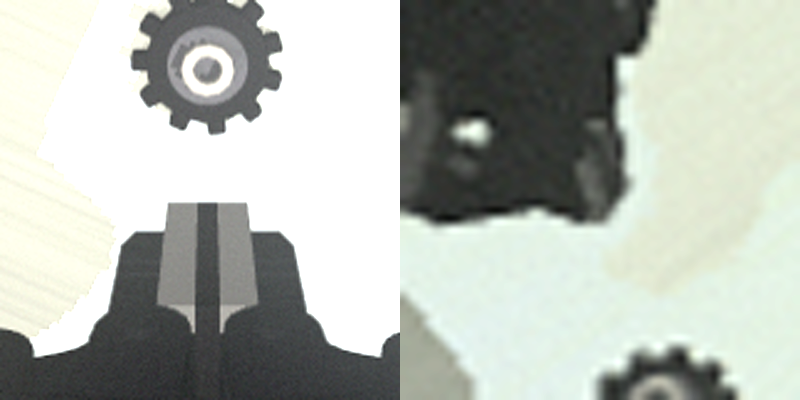

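```bash
P="python3 -m pendant"; python3 -m pendant '[[0.03,0,0.02,0,0,0,0],[0.03,0,0.04,0,0,0,0],[0,0,0.035,0,0,0,0],[0,0,0.01,0,0,0,0],[0,0,0,0,0,0,0],[0,0,0,0,0,0,0]]' | egrep 'pos|force'
python3 -m pendant '[[0,0,0.005,0,0,0,0],[0,0,0,0,0,0,0]]' | egrep 'pos|force'
python3 -m pendant '[[0,0,0.004,0,0,0,0],[0,0,0,0,0,0,0]]' | egrep 'pos|force'
python3 -c "
from h import *
import cv2
s=save('scene','sF');d=save('wrist','wF')
st=arm.read_state();p=st['position'];print(p)
for z in (0,10,20,30): print(z,proj(s,[p[0],p[1],z]),proj(d,[p[0],p[1],z]))
"
```

```text
position: [446.4, -368.4, 22.9]
contact_force: [-0.3, 0.1, 0.7]
grasp_force: 0.0
position: [445.8, -368.0, 17.9]
contact_force: [-0.5, -0.1, -1.0]
grasp_force: 0.0
position: [445.0, -367.9, 13.1]
contact_force: [-0.9, -0.4, -0.5]
grasp_force: 0.0
[ 445.11185699 -368.00926894   13.23234394]
0 (np.float64(168.7094201731194), np.float64(338.5757900714667)) (np.float64(324.6703281590074), np.float64(282.95532425922335))
10 (np.float64(167.86635325962683), np.float64(336.5035524162339)) (np.float64(324.75736006705824), np.float64(292.08012894238334))
20 (np.float64(167.01377625993277), np.float64(334.4077628203249)) (np.float64(324.8550203995085), np.float64(302.331601053496))
30 (np.float64(166.15152837138533), np.float64(332.2880199873454)) (np.float64(324.9653552400364), np.float64(313.9293692230232))
```

```bash
for i in 1; do python3 -m pendant '[[0,0,0.003,0,0,0,0],[0,0,0,0,0,0,0]]' | egrep 'pos|contact'
python3 -m pendant '[[0,0,0.003,0,0,0,0],[0,0,0,0,0,0,0]]' | egrep 'pos|contact'
python3 -m pendant '[[0,0,0.002,0,0,0,0],[0,0,0,0,0,0,0]]' | egrep 'pos|contact'; done
```

```text
position: [444.8, -367.9, 9.8]
contact_force: [-0.7, -0.7, -0.2]
position: [444.7, -367.9, 6.6]
contact_force: [0.4, 0.2, 0.2]
position: [444.9, -368.0, 4.8]
contact_force: [-0.7, -0.2, 0.7]
```

```bash
python3 -m pendant '[[0,0,0.002,0,0,0,0],[0,0,0,0,0,0,0]]' | egrep 'pos|contact'
python3 -m pendant '[[0,0,0.002,0,0,0,0],[0,0,0,0,0,0,0]]' | egrep 'pos|contact'
python3 -m pendant '[[0,0,0.0015,0,0,0,0],[0,0,0,0,0,0,0]]' | egrep 'pos|contact'
```

```text
position: [444.9, -368.0, 2.8]
contact_force: [-0.5, -0.2, 0.4]
position: [444.9, -368.0, 0.9]
contact_force: [-0.9, -1.1, -0.5]
position: [444.9, -368.0, -0.6]
contact_force: [-0.0, 0.2, -0.1]
```

```bash
python3 - <<'E'
from h import *
s=load('sE');t=load('tE')
# tip candidates along wrist ray vs scene pixel (182.6,320.2)
d=load('wE');print(tri((d,322.5,281),(s,182.6,320.2)))
E
```

```text
(array([ 498.49012285, -340.28631098,  116.9214486 ]), [2.944269284032818, 2.9442692840325853])
```

```bash
python3 -m pendant '[[0,0,0.0015,0,0,0,0],[0,0,0,0,0,0,0]]' | egrep 'pos|contact'
python3 -m pendant '[[0,0,0.0015,0,0,0,0],[0,0,0,0,0,0,0]]' | egrep 'pos|contact'
python3 -m pendant '[[0,0,0.0015,0,0,0,0],[0,0,0,0,0,0,0]]' | egrep 'pos|contact'
```

```text
position: [444.9, -368.0, -2.1]
contact_force: [-0.1, 0.2, -0.1]
position: [445.2, -368.1, -3.0]
contact_force: [-0.9, 1.2, 1.8]
position: [445.3, -368.2, -3.1]
contact_force: [-2.8, 2.8, 10.1]
```

Touch-off shows the fingertips at tool z of about -3 mm, not the stated +25. I'll use that from here on: lift, open, and measure the shift again.

```bash
python3 -m pendant '[[0,0,-0.02,0,0,0,0.02],[0,0,-0.03,0,0,0,0.085],[-0.025,0,0,0,0,0,0.085],[-0.025,0,0,0,0,0,0.085],[0,0,0,0,0,0,0.085],[0,0,0,0,0,0,0.085]]'; python3 - <<'E'
from h import *
go([495,-344.1,1]); d=save('wrist','wG')
print(plane(d,*[0,0],18)) if 0 else None
g=cv2.cvtColor(d['image'],cv2.COLOR_RGB2GRAY);print(d['xyz'])
u,v=proj(d,[499.3,-343.2,18]);print(u,v)
r=50;x0,y0=int(u)-r,int(v)-r
m=(g[y0:y0+2*r,x0:x0+2*r]<75).astype(np.uint8);k,l,stt,ce=cv2.connectedComponentsWithStats(m)
for i in range(1,k):
    if stt[i,4]>150: b=stt[i][:4]+[x0,y0,0,0];print(b,plane(d,b[0]+b[2]/2,b[1]+b[3]/2,10))
E
```

```text
clock: 7.25
position: [489.7, -345.5, 44.7]
ee_rot: [-0.228, 0.974, 0.0, -0.0]
contact_force: [-0.9, -0.3, -0.5]
gripper_width: 84.5
grasp_force: 0.0
pos [ 489.7 -345.5   44.7] shift mm [-5.3 -1.1 43.7]
tool y dir 2.0302 tilt z [-7.e-04  5.e-04 -1.e+00] j6 -0.767 F [-0.9 -0.3 -0.5] w 84.5 t 7.25
[ 426.90276616 -377.67326376  191.16946906]
320.37364548470606 289.2888276780612
[279 241  84  81] [ 498.4062763  -343.32534583   10.        ]
```

```bash
python3 -m pendant '[[-0.005,-0.001,0.02,0,0,0,0.085],[0,0,0.015,0,0,0,0.085],[0,0,0.008,0,0,0,0.085],[0,0,0,0,0,0,0.085],[0,0,0,0,0,0,0.02],[0,0,0,0,0,0,0.02],[0,0,0,0,0,0,0.02],[0,0,0,0,0,0,0.02],[0,0,0,0,0,0,0.02]]'
```

```text
clock: 8.2
position: [495.3, -345.0, 3.7]
ee_rot: [-0.228, 0.974, -0.001, 0.001]
contact_force: [-1.4, 0.3, 6.1]
gripper_width: 42.2
grasp_force: 59.9
```

```bash
python3 -m pendant '[[0,0,-0.01,0,0,0,0.02],[0,0,-0.03,0,0,0,0.02],[0,0,-0.04,0,0,0,0.02],[0,0,-0.04,0,0,0,0.02],[0,0,0,0,0,0,0.02],[0,0,0,0,0,0,0.02]]'; python3 - <<'E'
from h import *
d=save('wrist','wH');s=save('scene','sH');st=arm.read_state();q=R.from_quat(st['ee_rot']);p=st['position']
for T in ([4,0,-9],[4,0,9]): print(proj(d,p+q.apply(T)),proj(s,p+q.apply(T)))
u,v=map(int,proj(s,p))
a=cv2.resize(d['image'][200:400,225:425,::-1],(500,500),interpolation=cv2.INTER_CUBIC);b=cv2.resize(s['image'][v-35:v+25,u-18:u+18,::-1],(300,500),interpolation=cv2.INTER_CUBIC);print(u,v,p)
cv2.imwrite('pics/m6.png',cv2.convertScaleAbs(np.hstack([a,b]),alpha=1.6))
E
```

```text
clock: 8.8
position: [495.1, -344.5, 123.6]
ee_rot: [-0.227, 0.974, -0.001, 0.001]
contact_force: [0.1, 0.5, -2.0]
gripper_width: 41.6
grasp_force: 60.8
(np.float64(327.4308791553819), np.float64(291.2211605195335)) (np.float64(176.32079158293706), np.float64(316.9810248172115))
(np.float64(327.147712825783), np.float64(274.4588052773412)) (np.float64(177.86406210928797), np.float64(321.19715104547856))
178 319 [ 493.85100862 -344.01957226  121.13375546]
```

View pics/m6.png

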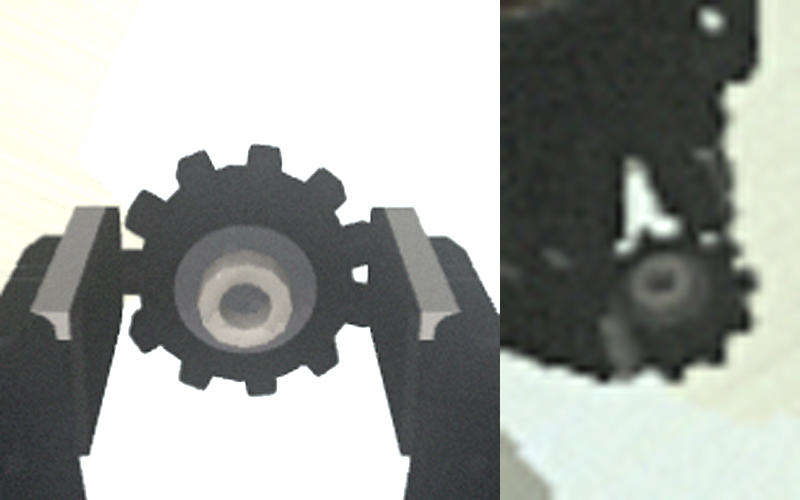

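The wheel is held level and the bearing faces the camera, with its top at crop (244,303). Next I'll turn to the press yaw and go near the nest.

```bash
python3 -m pendant '[[0,0,0,0,0,8,0.02],[0,0,0,0,0,8,0.02],[0,0,0,0,0,8,0.02],[0,0,0,0,0,8,0.02],[0,0,0,0,0,7.8,0.02],[0,0,0,0,0,0,0.02]]'; python3 - <<'E'
from h import *
d=load('wH');st=arm.read_state()
# wheel in tool from wH, using tool z of features
q=R.from_quat([-0.2275,0.9738,0,0]);p=np.array([494.5,-344.2,122.4])
for n,u,v,z in (('bearing',322.6,321.2,-14.3),('rim',323.8,308,-6)):
    o,w=ray(d,u,v);o=q.inv().apply(o-p);w=q.inv().apply(w);print(n,o+w*(z-o[2])/w[2])
go([619,-50,122],1.335)
E
```

```text
clock: 9.5
position: [493.9, -344.1, 120.2]
ee_rot: [0.118, 0.993, 0.001, -0.002]
contact_force: [0.6, 0.1, -0.9]
gripper_width: 41.7
grasp_force: 60.8
bearing [ -5.85449843  -1.55863005 -14.3       ]
rim [-4.22765618 -1.07119439 -6.        ]
pos [ 493.9 -344.1  120.2] shift mm [-52.9 315.2  -1.7]
tool y dir 1.335 tilt z [-0.0034  0.0015 -1.    ] j6 -1.466 F [ 0.6  0.1 -0.9] w 41.7 t 9.5
turn about tool z deg -0.0
```

```bash
python3 -m pendant '[[-0.0075,0.045,0,0,0,0,0.02],[-0.0075,0.045,0,0,0,0,0.02],[-0.0075,0.045,0,0,0,0,0.02],[-0.0075,0.045,0,0,0,0,0.02],[-0.0075,0.045,0,0,0,0,0.02],[-0.0075,0.045,0,0,0,0,0.02],[-0.0075,0.045,0,0,0,0,0.02],[0,0,0,0,0,0,0.02],[0,0,0,0,0,0,0.02],[0,0,0,0,0,0,0.02]]'; python3 - <<'E'
from h import *
d=save('wrist','wI');go([561,-36,122],1.335)
for X in ([561,-36,34],[561-.233*106,-36-.972*106,62]): print(proj(d,X))
E
python3 -m pendant '[[0.02,-0.03,-0.04,0,0,0,0.02],[0.02,-0.01,-0.04,0,0,0,0.02],[0,0,0,0,0,0,0.02],[0,0,0,0,0,0,0.02],[0,0,0,0,0,0,0.02]]'; python3 - <<'E'
from h import *
d=save('wrist','wJ')
for X in ([561,-36,34],[561-.233*106,-36-.972*106,62]): print(proj(d,X))
a,b=[cv2.resize(load(n)['image'][:360,80:560,::-1],(400,300)) for n in('wI','wJ')]
c=[cv2.resize(load(n)['image'][:360,80:560,::-1],(800,600)) for n in('wI',)][0]
cv2.imwrite('pics/m7.png',c)
E
```

```text
clock: 10.5
position: [618.6, -51.2, 121.2]
ee_rot: [0.117, 0.993, -0.0, -0.001]
contact_force: [-1.2, -0.6, -0.7]
gripper_width: 41.8
grasp_force: 60.9
pos [618.6 -51.6 121.5] shift mm [59.7  1.7 -0.4]
tool y dir 1.3347 tilt z [-1.6e-03 -2.0e-04 -1.0e+00] j6 -1.984 F [ 0.   0.6 -0.5] w 41.7 t 10.55
turn about tool z deg -0.02
(np.float64(325.92410926112933), np.float64(145.2069251350847))
(np.float64(135.88986466857628), np.float64(148.365790881603))
clock: 11.05
position: [572.3, -79.1, 198.4]
ee_rot: [0.118, 0.993, 0.0, -0.001]
contact_force: [-0.8, -0.2, -0.8]
gripper_width: 42.0
grasp_force: 61.0
(np.float64(369.26123119462346), np.float64(187.14352606671974))
(np.float64(238.07887936775683), np.float64(192.90540772342783))
```

View pics/m7.png

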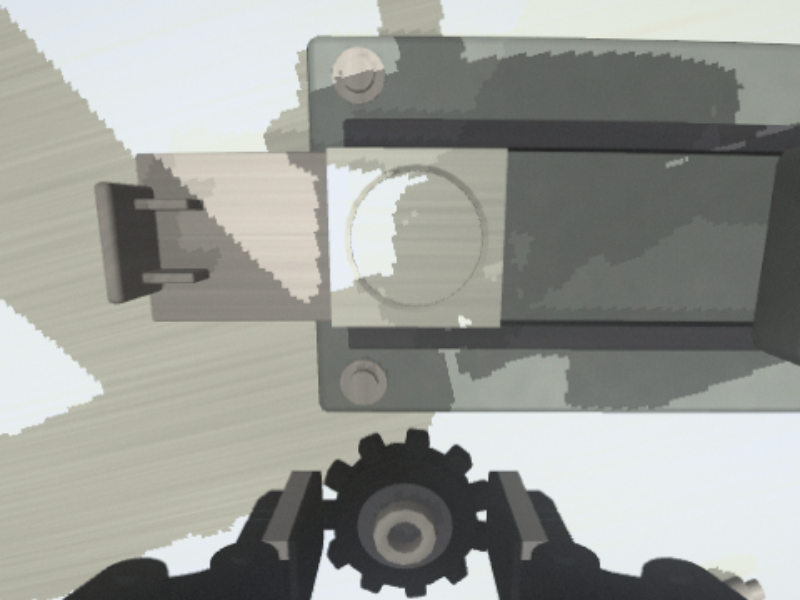

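The nest circle is at view (417,236), with block corners at (327,148), (508,149), (501,328) and (331,327). The tab's top outer edge runs from (96,184) to (109,303).

```bash
python3 - <<'E'
from h import *
a,b=load('wI'),load('wJ');V=lambda u,v:(80+.6*u,.6*v)
C=[V(327,148),V(508,149),V(501,328),V(331,327)]
g=cv2.cvtColor(a['image'],cv2.COLOR_RGB2GRAY).astype(np.float32)
C=cv2.cornerSubPix(g,np.array(C,np.float32).reshape(-1,1,2),(4,4),(-1,-1),(3,30,.01)).reshape(-1,2);print(C)
for z in (38,):
    P=np.array([plane(a,*c,z) for c in C]);print(P.round(1),'center',P.mean(0),'sides',[np.linalg.norm(P[i]-P[(i+1)%4]).round(1) for i in range(4)])
    for i,j in((0,1),(3,2)): d=P[j]-P[i];print('y dir',np.arctan2(d[1],d[0]))
    for i,j in((3,0),(2,1)): d=P[j]-P[i];print('-x dir',np.arctan2(d[1],d[0])-np.pi/2)
# same corners in b
pb=np.array([proj(b,p) for p in P],np.float32);gb=cv2.cvtColor(b['image'],cv2.COLOR_RGB2GRAY).astype(np.float32)
Cb=cv2.cornerSubPix(gb,pb.reshape(-1,1,2),(5,5),(-1,-1),(3,30,.01)).reshape(-1,2);print(pb,Cb)
for i in range(4):print(tri((a,*C[i]),(b,*Cb[i])))
Pb=np.array([plane(b,*c,38) for c in Cb]);print(Pb.mean(0))
for n,d,(u,v),R0,R1 in (('I',a,V(417,236),35,50),('J',b,proj(b,P.mean(0)),22,38)):
    gg=cv2.cvtColor(d['image'],cv2.COLOR_RGB2GRAY);x0,y0=int(u)-55,int(v)-55
    sub=cv2.resize(gg[y0:y0+110,x0:x0+110],None,fx=3,fy=3,interpolation=cv2.INTER_CUBIC)
    c=cv2.HoughCircles(sub,cv2.HOUGH_GRADIENT,1.5,400,param1=60,param2=15,minRadius=3*R0,maxRadius=3*R1)
    if c is not None: x,y,r=c[0,0]/3;print(n,x+x0,y+y0,r,plane(d,x+x0,y+y0,38))
t=[plane(a,*V(96,184),62),plane(a,*V(109,303),62)];print('tab',t,np.mean(t,0),np.linalg.norm(t[0]-t[1]))
print('nest circ view',plane(a,*V(417,236),38))
E
```

```text
[[275.70724   88.419334]
 [383.70404   88.90489 ]
 [379.41772  195.56332 ]
 [278.7574   195.46455 ]]
[[521.9 -57.3  38. ]
 [537.    4.7  38. ]
 [599.  -10.1  38. ]
 [584.2 -72.3  38. ]] center [560.52846599 -33.73168074  38.        ] sides [np.float64(63.8), np.float64(63.8), np.float64(64.0), np.float64(64.0)]
y dir 1.3328359997239692
y dir 1.3361605479972114
-x dir 1.3341264695714012
-x dir 1.3367175258836417
[[336.1645  147.67152]
 [412.30328 147.55424]
 [407.70575 223.50061]
 [333.86008 224.34715]] [[336.1645  147.67152]
 [412.30328 147.55424]
 [407.70575 223.50061]
 [333.86008 224.34715]]
(array([522.09718626, -56.6134835 ,  41.19191485]), [0.41736036192745785, 0.41736036192746706])
(array([536.75624237,   5.3323287 ,  34.80610536]), [0.062096134415669364, 0.06209613441570787])
(array([599.03710839, -10.14784101,  38.17407187]), [0.04985719927062264, 0.049857199270502736])
(array([584.34381487, -72.40822581,  38.9295841 ]), [0.39696837127824736, 0.39696837127815127])
[560.61963547 -33.59056689  38.        ]
I 328.75 142.25 39.75 [559.5006065  -33.90015856  38.        ]
J 372.75 186.75 28.75 [560.62631252 -33.41521707  38.        ]
tab [array([ 517.49619924, -130.87104548,   62.        ]), array([ 555.18220041, -140.4184942 ,   62.        ])] [ 536.33919983 -135.64476984   62.        ] 38.876579857418875
nest circ view [559.32831303 -32.95025946  38.        ]
```

```bash
python3 -c "
from h import *
go([556.3,-31.4,56],1.335)"
```

```text
pos [572.4 -78.9 198. ] shift mm [ 26.4  42.5 142. ]
tool y dir 1.3342 tilt z [-0.0024  0.     -1.    ] j6 -1.95 F [-0.  -0.2 -1. ] w 41.8 t 11.1
turn about tool z deg -0.05
```

```bash
python3 -m pendant '[[0.013,0.0215,0.035,0,0,0,0.02],[0.0134,0.021,0.035,0,0,0,0.02],[0,0,0.04,0,0,0,0.02],[0,0,0.032,0,0,0,0.02],[0,0,0,0,0,0,0.02],[0,0,0,0,0,0,0.02],[0,0,0,0,0,0,0.02]]'; python3 - <<'E'
from h import *
d=save('wrist','wK');go([556.3,-31.4,56],1.335)
st=arm.read_state()
P=np.array([[521.9,-57.3,38],[537,4.7,38],[599,-10.1,38],[584.2,-72.3,38]]);print(np.array([proj(d,p) for p in P]).round(0).tolist(),proj(d,[560.5,-33.6,68]))
cv2.imwrite('pics/m8.png',cv2.convertScaleAbs(cv2.resize(d['image'][120:420,120:520,::-1],(800,600)),alpha=1.2))
E
```

```text
clock: 11.8
position: [558.9, -30.8, 58.7]
ee_rot: [0.117, 0.993, 0.0, 0.001]
contact_force: [0.4, -0.4, 0.5]
gripper_width: 41.5
grasp_force: 61.1
pos [558.9 -30.8  59.1] shift mm [ 2.4 -1.2  3. ]
tool y dir 1.3352 tilt z [ 3.7e-03  5.0e-04 -1.0e+00] j6 -2.042 F [-0.4 -0.4 -0.3] w 41.7 t 11.85
turn about tool z deg 0.01
[[250.0, 216.0], [386.0, 217.0], [380.0, 336.0], [257.0, 336.0]] (np.float64(318.01062757535277), np.float64(308.33719438636814))
```

View pics/m8.png

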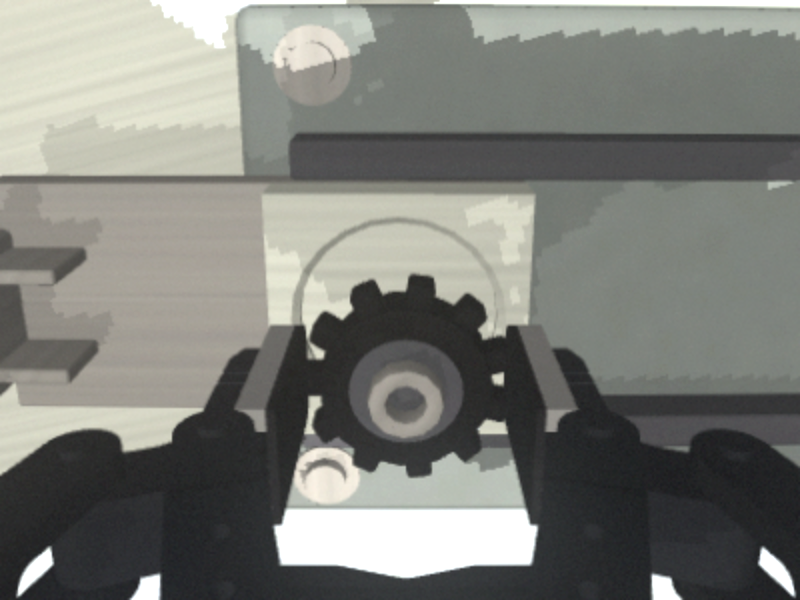

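The wheel hovers over the block, with its bearing at view (406,398). The block corners lie where predicted, (262,190) and (535,192). Now the remaining lateral error.

```bash
python3 - <<'E'
from h import *
d=load('wK')
for u0 in (53,55,57):
    b=plane(d,323,319,u0+18);r=plane(d,324,307.5,u0+10)
    q=R.from_quat([.1175,.993,0,0])
    for w in(b,r): print(u0,w.round(1),'tool shift needed',q.inv().apply(np.array([560.5,-33.6,0])-w)[:2].round(1))
E
```

```text
53 [564.2 -32.3  71. ] tool shift needed [ 3.3 -2.1]
53 [563.3 -31.7  63. ] tool shift needed [ 2.3 -2.5]
55 [563.1 -32.1  73. ] tool shift needed [ 2.2 -2.1]
55 [562.2 -31.4  65. ] tool shift needed [ 1.2 -2.5]
57 [562.  -31.8  75. ] tool shift needed [ 1.  -2.1]
57 [561.2 -31.2  67. ] tool shift needed [ 0.1 -2.5]
```

```bash
python3 -m pendant '[[0.002,-0.002,0,0,0,0,0.02],[0,0,0.006,0,0,0,0.02],[0,0,0.006,0,0,0,0.02],[0,0,0,0,0,0,0.02],[0,0,0,0,0,0,0.02]]' | egrep 'pos|contact|width'
python3 -m pendant '[[0,0,0.002,0,0,0,0.02],[0,0,0,0,0,0,0.02]]' | egrep 'pos|contact'
python3 -m pendant '[[0,0,0.002,0,0,0,0.02],[0,0,0,0,0,0,0.02]]' | egrep 'pos|contact'
python3 -m pendant '[[0,0,0.0015,0,0,0,0.02],[0,0,0,0,0,0,0.02]]' | egrep 'pos|contact'
```

```text
position: [554.8, -32.4, 44.9]
contact_force: [0.2, -0.0, -0.4]
gripper_width: 41.8
position: [554.9, -32.3, 43.0]
contact_force: [0.3, 1.0, -2.0]
position: [554.8, -32.4, 41.0]
contact_force: [0.4, -0.1, -1.0]
position: [554.8, -32.3, 39.6]
contact_force: [0.4, -0.8, -1.4]
```

```bash
python3 - <<'E'
from h import *
d=save('wrist','wL');st=arm.read_state();go([556.3,-31.4,40],1.335);q=R.from_quat([.1175,.993,0,0])
k=load('wK');print(q.inv().apply(np.array(d['xyz'])-st['position']))
u0=st['position'][2]-3.7
for du in(-1,0,1):
    for (u,v,h) in((323,319,18),(324,307.5,10)): w=plane(d,u,v,u0+du+h);print(w.round(1),q.inv().apply(np.array([560.5,-33.6,0])-w)[:2].round(1))
g=cv2.cvtColor(d['image'],cv2.COLOR_RGB2GRAY);gk=cv2.cvtColor(k['image'],cv2.COLOR_RGB2GRAY)
r=cv2.matchTemplate(g[280:360,285:365],gk[300:340,303:343],cv2.TM_CCOEFF_NORMED);print(cv2.minMaxLoc(r),'expected (18,20)')
P=np.array([[521.9,-57.3,38],[537,4.7,38]],float);c=np.array([proj(d,p) for p in P],np.float32)
C=cv2.cornerSubPix(g.astype(np.float32),c.reshape(-1,1,2),(6,6),(-1,-1),(3,30,.01)).reshape(-1,2);print(c,C,[plane(d,*x,38).round(1) for x in C])
E
```

```text
pos [554.9 -32.4  39.7] shift mm [-1.1  1.3 -0.3]
tool y dir 1.335 tilt z [-2.e-04 -1.e-04 -1.e+00] j6 -2.04 F [-0.6  0.6 -0.6] w 41.5 t 13.0
turn about tool z deg -0.0
[  70.23960481   -0.33043096 -146.36884568]
[559.5 -33.8  53. ] [-0.9  0.4]
[558.6 -33.1  45. ] [-2. -0.]
[558.9 -33.6  54. ] [-1.5  0.4]
[558.1 -33.   46. ] [-2.5 -0. ]
[558.4 -33.5  55. ] [-2.1  0.4]
[557.6 -32.9  47. ] [-3. -0.]
(-0.39304572343826294, 0.9972440004348755, (22, 35), (18, 20)) expected (18,20)
[[247.92355 236.06099]
 [400.28665 235.93948]] [[247.92355 236.06099]
 [400.28665 235.93948]] [array([522.2, -57.5,  38. ]), array([537.1,   5.2,  38. ])]
```

```bash
python3 -m pendant '[[-0.0016,0.0003,0,0,0,0,0.02],[0,0,0,0,0,0,0.02],[0,0,0,0,0,0,0.02]]' | egrep 'pos|contact|width'
python3 -m pendant '[[0,0,0.001,0,0,0,0.02],[0,0,0,0,0,0,0.02]]' | egrep 'pos|contact'
python3 -m pendant '[[0,0,0.001,0,0,0,0.02],[0,0,0,0,0,0,0.02]]' | egrep 'pos|contact'
```

```text
position: [556.5, -32.5, 39.7]
contact_force: [-0.9, -0.0, -1.3]
gripper_width: 41.5
position: [556.5, -32.5, 38.6]
contact_force: [-0.9, -0.4, -0.4]
position: [556.5, -32.4, 37.8]
contact_force: [0.0, 1.1, -0.1]
```

```bash
python3 -m pendant '[[0,0,0.001,0,0,0,0.02],[0,0,0,0,0,0,0.02]]' | egrep 'pos|contact|width'
python3 -m pendant '[[0,0,0.001,0,0,0,0.02],[0,0,0,0,0,0,0.02]]' | egrep 'pos|contact'
```

```text
position: [556.5, -32.4, 37.6]
contact_force: [-3.2, 1.2, 5.7]
gripper_width: 41.8
position: [556.6, -32.4, 37.6]
contact_force: [-4.9, 1.9, 11.6]
```

Contact came at TCP z 37.6, which puts the underside at 33.9, on the nest floor. I'll relieve the load, release and rise.

```bash
python3 -m pendant '[[0,0,-0.002,0,0,0,0.02],[0,0,0,0,0,0,0.046],[0,0,0,0,0,0,0.06],[0,0,0,0,0,0,0.06],[0,0,0,0,0,0,0.06],[0,0,-0.01,0,0,0,0.06],[0,0,-0.04,0,0,0,0.06],[0,0,-0.05,0,0,0,0.06],[0,0,-0.03,0,0,0,0.06],[0,0,0,0,0,0,0.06],[0,0,0,0,0,0,0.06]]'; python3 - <<'E'
from h import *
d=save('wrist','wM');s=save('scene','sM');go([0,0,0],1.335)
for z in (34,46,52): print(z,proj(d,[560.5,-33.6,z]))
g=cv2.cvtColor(d['image'],cv2.COLOR_RGB2GRAY);u,v=map(int,proj(d,[560.5,-33.6,44]));x0,y0=u-60,v-60
m=(g[y0:y0+120,x0:x0+120]<75).astype(np.uint8);k,l,stt,ce=cv2.connectedComponentsWithStats(m)
for i in range(1,k):
    if stt[i,4]>150: b=stt[i][:4]+[x0,y0,0,0];print(b,stt[i,4],plane(d,b[0]+b[2]/2,b[1]+b[3]/2,44))
sub=d['image'][y0:y0+120,x0:x0+120]
gg=cv2.resize(g[y0:y0+120,x0:x0+120],None,fx=4,fy=4,interpolation=cv2.INTER_CUBIC)
c=cv2.HoughCircles(gg,cv2.HOUGH_GRADIENT,1.5,400,param1=80,param2=20,minRadius=30,maxRadius=60);print(c)
if c is not None: print(plane(d,c[0,0,0]/4+x0,c[0,0,1]/4+y0,52))
E
```

```text
clock: 15.2
position: [556.7, -32.3, 168.9]
ee_rot: [0.118, 0.993, 0.001, 0.001]
contact_force: [-0.6, 0.4, -0.8]
gripper_width: 60.2
grasp_force: 0.0
pos [555.6 -32.5 166.8] shift mm [547.5 -98.3 168. ]
tool y dir 1.3346 tilt z [-2.2e-03 -1.0e-04 -1.0e+00] j6 -2.039 F [-0.8 -0.1 -0.6] w 59.9 t 15.3
turn about tool z deg -0.02
34 (np.float64(322.62062319315856), np.float64(223.7508974182008))
46 (np.float64(322.6268256627095), np.float64(227.77948005643344))
52 (np.float64(322.6301221354538), np.float64(229.9209696896794))
[289 167  93  15] 877 [523.56449398 -14.98029222  44.        ]
[293 199  59  58] 1634 [561.18688866 -33.86396345  44.        ]
[[[242.25 260.25  39.9 ]]]
[562.10876541 -34.03738418  52.        ]
```

The wheel sits at about (561,-34), within 1 mm of the nest. Next is the tab. I'll close the fingers and go down in front of it.

```bash
python3 -c "
from h import *
go([525.1,-162,48],1.335)"
python3 -m pendant '[[-0.001,-0.045,0,0,0,0,0.0],[0,-0.045,0,0,0,0,0],[0,-0.045,0,0,0,0,0],[0,0,0.04,0,0,0,0],[0,0,0.04,0,0,0,0],[0,0,0,0,0,0,0],[0,0,0,0,0,0,0],[0,0,0,0,0,0,0]]'; python3 -c "
from h import *
go([525.1,-162,48],1.335)"
```

```text
pos [555.6 -32.5 166.8] shift mm [  -0.9 -133.   118.9]
tool y dir 1.3346 tilt z [-2.2e-03 -1.0e-04 -1.0e+00] j6 -2.039 F [-0.8 -0.1 -0.6] w 59.9 t 15.3
turn about tool z deg -0.02
clock: 16.1
position: [527.5, -163.8, 89.3]
ee_rot: [0.117, 0.993, -0.0, 0.001]
contact_force: [-0.6, 0.7, -0.0]
gripper_width: -0.1
grasp_force: 0.0
pos [ 527.5 -163.8   89.3] shift mm [ 2.9  1.2 41.3]
tool y dir 1.3362 tilt z [ 2.6e-03 -7.0e-04 -1.0e+00] j6 -1.799 F [-0.6  0.7 -0. ] w -0.1 t 16.1
turn about tool z deg 0.07
```

```bash
python3 -m pendant '[[0.0015,0,0.02,0,0,0,0],[0.001,0,0.02,0,0,0,0],[0,0,0,0,0,0,0],[0,0,0,0,0,0,0]]' | egrep 'pos|contact'
python3 -m pendant '[[0,0.003,0,0,0,0,0],[0,0.003,0,0,0,0,0],[0,0.002,0,0,0,0,0],[0,0,0,0,0,0,0]]' | egrep 'pos|contact'
python3 -m pendant '[[0,0.002,0,0,0,0,0],[0,0.002,0,0,0,0,0],[0,0,0,0,0,0,0]]' | egrep 'pos|contact'
python3 -m pendant '[[0,0.002,0,0,0,0,0],[0,0.002,0,0,0,0,0],[0,0,0,0,0,0,0]]' | egrep 'pos|contact'
python3 -m pendant '[[0,0.002,0,0,0,0,0],[0,0.002,0,0,0,0,0],[0,0,0,0,0,0,0]]' | egrep 'pos|contact'
```

```text
position: [524.8, -163.2, 49.4]
contact_force: [0.2, 0.6, 0.2]
position: [525.8, -155.2, 48.3]
contact_force: [0.2, 0.2, 0.4]
position: [526.4, -151.5, 47.7]
contact_force: [-0.4, -0.1, 0.3]
position: [527.3, -147.8, 47.7]
contact_force: [-0.3, -0.8, 0.1]
position: [528.2, -143.9, 47.7]
contact_force: [-0.1, -2.5, -0.7]
```

The fingers are touching the tab at about 2.5 N. Now I'll push.

```bash
python3 -m pendant '[[0,0.003,0,0,0,0,0],[0,0.005,0,0,0,0,0],[0,0.007,0,0,0,0,0],[0,0.007,0,0,0,0,0],[0,0.007,0,0,0,0,0],[0,0.007,0,0,0,0,0],[0,0.007,0,0,0,0,0],[0,0.007,0,0,0,0,0],[0,0.006,0,0,0,0,0],[0,0.004,0,0,0,0,0],[0,0,0,0,0,0,0]]' | egrep 'pos|contact'
python3 -m pendant '[[0,0.004,0,0,0,0,0],[0,0.007,0,0,0,0,0],[0,0.007,0,0,0,0,0],[0,0.007,0,0,0,0,0],[0,0.007,0,0,0,0,0],[0,0.006,0,0,0,0,0],[0,0.004,0,0,0,0,0],[0,0,0,0,0,0,0]]' | egrep 'pos|contact'
```

```text
position: [542.6, -84.6, 47.8]
contact_force: [-0.2, 0.4, 0.3]
position: [552.4, -43.7, 47.7]
contact_force: [0.7, -0.4, -0.3]
```

```bash
python3 -m pendant '[[0,0.003,0,0,0,0,0],[0,0.003,0,0,0,0,0],[0,0.002,0,0,0,0,0]]' | egrep 'pos|contact'
python3 -m pendant '[[0,0.0015,0,0,0,0,0],[0,0.0015,0,0,0,0,0]]' | egrep 'pos|contact'
python3 -m pendant '[[0,0.0015,0,0,0,0,0],[0,0.0015,0,0,0,0,0]]' | egrep 'pos|contact'
```

```text
position: [553.9, -36.9, 47.7]
contact_force: [-0.2, -3.7, -0.3]
position: [554.6, -34.0, 47.8]
contact_force: [-0.2, -3.3, 0.2]
position: [555.4, -31.1, 47.8]
contact_force: [0.4, -2.9, -0.4]
```

```bash
for k in 1; do python3 -m pendant '[[0,0.0015,0,0,0,0,0],[0,0.0015,0,0,0,0,0]]' | egrep 'pos|contact'
python3 -m pendant '[[0,0.001,0,0,0,0,0],[0,0.001,0,0,0,0,0]]' | egrep 'pos|contact'
python3 -m pendant '[[0,0.001,0,0,0,0,0],[0,0.001,0,0,0,0,0]]' | egrep 'pos|contact'; done
```

```text
position: [556.1, -28.1, 47.7]
contact_force: [-0.0, -2.9, 0.0]
position: [556.1, -27.4, 47.7]
contact_force: [1.2, -11.7, -0.8]
position: [556.1, -27.1, 47.7]
contact_force: [1.3, -18.1, -0.5]
```

The slide met the stop at 12–18 N, so home was reached after about 120.6 mm. That puts the ram axis near (588.6,83.6). I'll back off and rise, then estimate the crank position from the earlier views.

```bash
python3 -m pendant '[[0,-0.003,0,0,0,0,0],[0,-0.02,0,0,0,0,0],[0,-0.03,0,0,0,0,0],[0,0,-0.04,0,0,0,0],[0,0,-0.05,0,0,0,0.04],[0,0,-0.05,0,0,0,0.085],[0,0,-0.05,0,0,0,0.085],[0,0,-0.05,0,0,0,0.085],[0,0,-0.05,0,0,0,0.085],[0,0,0,0,0,0,0.085],[0,0,0,0,0,0,0.085]]'; python3 - <<'E'
from h import *
s=load('scene0');t=load('top0')
S=lambda u,v:(s,250+u/2.5,170+(v-200)/2.5)
T=lambda u,v:(t,220+(u-400)/2.857,190+(v-200)/2.857)
o=np.array([588.6,83.6]);ex=np.array([np.cos(-.2358),np.sin(-.2358)]);ey=np.array([-ex[1],ex[0]])
def pr(X): return (np.array([(X[:2]-o)@ex,(X[:2]-o)@ey,X[2]])).round(1)
for n,c,z in (('handle end',(494,486),250),('handle root L',(508,404),250)): print(n,pr(plane(*T(*c),z)))
print('screw',pr(tri(S(252,276),T(500,340))[0]))
# handle segmentation in top view
g=cv2.cvtColor(t['image'],cv2.COLOR_RGB2GRAY);x0,y0=235,255;m=(g[y0:y0+45,x0:x0+40]<45).astype(np.uint8)
k,l,st,ce=cv2.connectedComponentsWithStats(m)
for i in range(1,k):
    if st[i,4]>40: print(st[i]+[x0,y0,0,0,0],ce[i]+[x0,y0],pr(plane(t,*(ce[i]+[x0,y0]),250)))
    pts=np.argwhere(l==i)[:,::-1]+[x0,y0]
    if st[i,4]>40: print(cv2.minAreaRect(pts.astype(np.float32)),[pr(plane(t,*p,250)) for p in cv2.boxPoints(cv2.minAreaRect(pts.astype(np.float32)))])
go([0,0,0])
E
```

```text
clock: 22.1
position: [545.0, -74.9, 339.1]
ee_rot: [0.117, 0.993, 0.001, 0.002]
contact_force: [-0.5, -0.1, -0.9]
gripper_width: 84.8
grasp_force: 0.0
handle end [-172.7    1.1  250. ]
handle root L [-95.3   1.5 250. ]
screw [-34.1  22.2 238.5]
[235 255  40  35 450] [255.08       267.10222222] [-111.5    6.   250. ]
((253.1707305908203, 272.9634094238281), (40.08665084838867, 32.35643768310547), 6.340191841125488) [array([-173.3,   58.6,  250. ]), array([-87.1,  64.7, 250. ]), array([-81.9, -42.2, 250. ]), array([-167.9,  -47.3,  250. ])]
pos [545.  -74.9 339.1] shift mm [548.6 -55.2 337.1]
tool y dir 1.3356 tilt z [ 0.004  0.002 -1.   ] j6 -1.963 F [-0.5 -0.1 -0.9] w 84.8 t 22.1
```

```bash
cat >> h.py <<'E'
o2=np.array([588.6,83.6]);ex=np.array([np.cos(-.2358),np.sin(-.2358)]);ey=np.array([-ex[1],ex[0]])
def W(x,y,z): return np.r_[o2+x*ex+y*ey,z]
def PR(X): return np.array([(X[:2]-o2)@ex,(X[:2]-o2)@ey,X[2]])
E
python3 -c "
from h import *
go(W(-148,1.7,339),1.335)"
```

```text
pos [545.  -74.9 339.1] shift mm [1.426e+02 1.660e+02 1.000e-01]
tool y dir 1.3356 tilt z [ 0.004  0.002 -1.   ] j6 -1.963 F [-0.5 -0.1 -0.9] w 84.8 t 22.1
turn about tool z deg 0.03
```

```bash
python3 -m pendant '[[0.0285,0.033,0,0,0,0,0.085],[0.0285,0.033,0,0,0,0,0.085],[0.0285,0.033,0,0,0,0,0.085],[0.0285,0.033,0,0,0,0,0.085],[0.0285,0.034,0,0,0,0,0.085],[0,0,0,0,0,0,0.085],[0,0,0,0,0,0,0.085],[0,0,0,0,0,0,0.085]]'; python3 - <<'E'
from h import *
d=save('wrist','wN');go(W(-148,1.7,339),1.335);save('scene','sN')
for x in (-172,-143,-97): print(proj(d,W(x,0,250)))
u,v=proj(d,W(-143,0,250))
cv2.imwrite('pics/m10.png',cv2.convertScaleAbs(cv2.resize(d['image'][100:460,80:560,::-1],(800,600)),alpha=1.3))
E
```

```text
clock: 22.9
position: [444.7, 118.6, 336.7]
ee_rot: [0.118, 0.993, -0.001, -0.001]
contact_force: [-0.5, -0.4, -0.4]
gripper_width: 84.9
grasp_force: 0.0
pos [444.9 118.2 336.9] shift mm [ 0.2  1.6 -2.1]
tool y dir 1.3337 tilt z [-1.5e-03 -7.0e-04 -1.0e+00] j6 -2.422 F [0.2 0.4 0.4] w 84.9 t 22.95
turn about tool z deg -0.07
(np.float64(323.03031793729946), np.float64(201.5575867806625))
(np.float64(322.98800949595795), np.float64(244.2233863592376))
(np.float64(322.925366661242), np.float64(306.27941948028825))
```

View pics/m10.png

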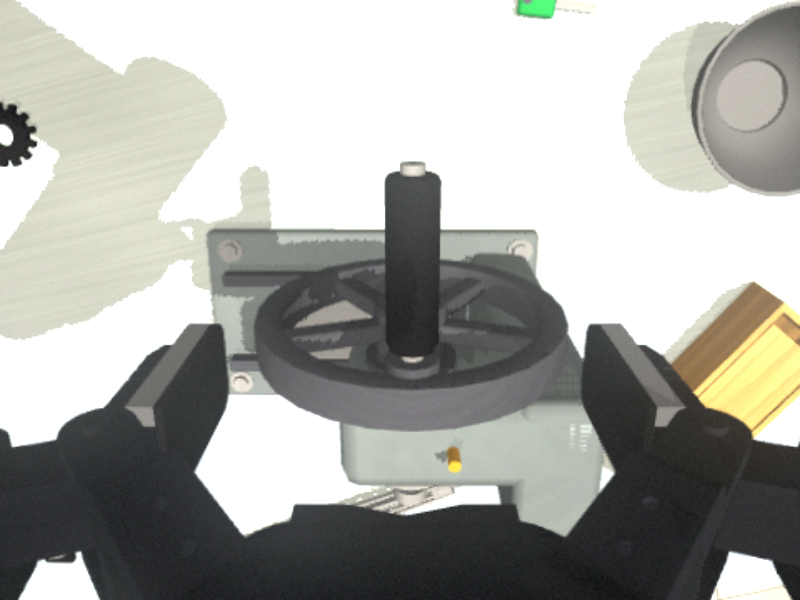

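The sleeve is centred at view column 413 (pixel 327.8), running from row 172 to 352. It is 22 mm wide at z = 250, which agrees with the text. Next, the shift for the grip.

```bash
python3 - <<'E'
from h import *
d=load('wN');st=arm.read_state();q=R.from_quat(st['ee_rot']);p=st['position']
for v in (215,244,290):
    w=plane(d,327.8,v,252);print(PR(w).round(1),q.inv().apply(w-p).round(1))
e=plane(d,328,203,255);print('free end',PR(e).round(1),q.inv().apply(e-p).round(1),p)
E
```

```text
[-163.5    3.1  252. ] [15.9  3.2 85.1]
[-143.8    3.2  252. ] [-3.9  3.3 85.1]
[-110.5    3.4  252. ] [-37.2   3.5  85. ]
free end [-172.1    3.2  255. ] [24.4  3.2 82.1] [445.07317734 118.04456212 337.06609022]
```

```bash
python3 -m pendant '[[0,0.0045,0,0,0,0,0.085],[0,0,0.04,0,0,0,0.085],[0,0,0.04,0,0,0,0.085],[0,0,0.019,0,0,0,0.06],[0,0,0.01,0,0,0,0.05],[0,0,0,0,0,0,0.04],[0,0,0,0,0,0,0.035]]'; python3 -m pendant '[[0,0,0,0,0,0,0.028],[0,0,0,0,0,0,0.023],[0,0,0,0,0,0,0.015],[0,0,0,0,0,0,0.0],[0,0,0,0,0,0,0.0],[0,0,0,0,0,0,0.0]]'; python3 -c "
from h import *
go(W(-148,0,228),1.335);print(PR(arm.read_state()['position']))"
```

```text
clock: 23.7
position: [446.9, 123.4, 229.8]
ee_rot: [0.118, 0.993, 0.0, 0.001]
contact_force: [-0.1, 0.3, 0.2]
gripper_width: 35.1
grasp_force: 0.0
clock: 24.3
position: [446.0, 121.5, 230.1]
ee_rot: [0.118, 0.993, -0.001, 0.001]
contact_force: [1.2, -6.3, 1.4]
gripper_width: 20.1
grasp_force: 58.5
pos [446.  121.5 230.1] shift mm [ 0.5 -3.5  2.1]
tool y dir 1.3351 tilt z [ 8.e-04 -3.e-03 -1.e+00] j6 -2.429 F [ 1.2 -6.3  1.4] w 20.1 t 24.3
turn about tool z deg 0.01
[-147.47441969    3.55502847  230.08859515]
```

```bash
python3 - <<'E'
import numpy as np
a=np.r_[np.arange(0,1.91,.1),np.arange(1.95,3.31,.05),np.linspace(3.4,2*np.pi,30)]
Y=np.round(-60*np.sin(a),1);Z=np.round(60*(1-np.cos(a)),1)
for i in range(1,len(a)): print(f"{a[i]:.2f}[0,{(Y[i]-Y[i-1])/1000:.4f},{(Z[i]-Z[i-1])/1000:.4f},0,0,0,0]",end=',' if i%12 else '\n')
E
```

```text
0.10[0,-0.0060,0.0003,0,0,0,0],0.20[0,-0.0059,0.0009,0,0,0,0],0.30[0,-0.0058,0.0015,0,0,0,0],0.40[0,-0.0057,0.0020,0,0,0,0],0.50[0,-0.0054,0.0026,0,0,0,0],0.60[0,-0.0051,0.0032,0,0,0,0],0.70[0,-0.0048,0.0036,0,0,0,0],0.80[0,-0.0043,0.0041,0,0,0,0],0.90[0,-0.0040,0.0045,0,0,0,0],1.00[0,-0.0035,0.0049,0,0,0,0],1.10[0,-0.0030,0.0052,0,0,0,0],1.20[0,-0.0024,0.0055,0,0,0,0]
1.30[0,-0.0019,0.0057,0,0,0,0],1.40[0,-0.0013,0.0058,0,0,0,0],1.50[0,-0.0007,0.0060,0,0,0,0],1.60[0,-0.0002,0.0060,0,0,0,0],1.70[0,0.0005,0.0059,0,0,0,0],1.80[0,0.0011,0.0059,0,0,0,0],1.90[0,0.0016,0.0058,0,0,0,0],1.95[0,0.0011,0.0028,0,0,0,0],2.00[0,0.0011,0.0028,0,0,0,0],2.05[0,0.0014,0.0027,0,0,0,0],2.10[0,0.0014,0.0026,0,0,0,0],2.15[0,0.0016,0.0025,0,0,0,0]
2.20[0,0.0017,0.0025,0,0,0,0],2.25[0,0.0018,0.0024,0,0,0,0],2.30[0,0.0020,0.0023,0,0,0,0],2.35[0,0.0020,0.0022,0,0,0,0],2.40[0,0.0022,0.0020,0,0,0,0],2.45[0,0.0022,0.0020,0,0,0,0],2.50[0,0.0024,0.0019,0,0,0,0],2.55[0,0.0024,0.0017,0,0,0,0],2.60[0,0.0026,0.0016,0,0,0,0],2.65[0,0.0026,0.0015,0,0,0,0],2.70[0,0.0027,0.0013,0,0,0,0],2.75[0,0.0027,0.0013,0,0,0,0]
2.80
[... 575 characters left out ...]
],4.20[0,0.0032,-0.0050,0,0,0,0],4.29[0,0.0026,-0.0054,0,0,0,0],4.39[0,0.0022,-0.0055,0,0,0,0],4.49[0,0.0016,-0.0058,0,0,0,0],4.59[0,0.0010,-0.0059,0,0,0,0]
4.69[0,0.0004,-0.0059,0,0,0,0],4.79[0,-0.0002,-0.0060,0,0,0,0],4.89[0,-0.0008,-0.0059,0,0,0,0],4.99[0,-0.0013,-0.0058,0,0,0,0],5.09[0,-0.0019,-0.0056,0,0,0,0],5.19[0,-0.0025,-0.0055,0,0,0,0],5.29[0,-0.0030,-0.0051,0,0,0,0],5.39[0,-0.0035,-0.0048,0,0,0,0],5.49[0,-0.0040,-0.0045,0,0,0,0],5.59[0,-0.0043,-0.0040,0,0,0,0],5.69[0,-0.0048,-0.0036,0,0,0,0],5.79[0,-0.0051,-0.0031,0,0,0,0]
5.89[0,-0.0054,-0.0026,0,0,0,0],5.98[0,-0.0056,-0.0021,0,0,0,0],6.08[0,-0.0057,-0.0014,0,0,0,0],6.18[0,-0.0059,-0.0009,0,0,0,0],6.28[0,-0.0060,-0.0003,0,0,0,0],
```

```bash
python3 -m pendant '[[0,-0.0013,0,0,0,0,0],[0,0,0,0,0,0,0]]'|egrep 'pos|contact|width'
```

```text
position: [446.1, 121.5, 230.1]
contact_force: [-0.3, -4.5, 4.0]
gripper_width: 20.1
```

```bash
cat >> h.py <<'E'
def ang():
    s=arm.read_state();p=PR(s['position']);a=np.arctan2(-(p[1]-3.55),p[2]-170.1)%(2*np.pi)
    print('angle',round(a,3),'r',round(np.hypot(p[1]-3.55,p[2]-170.1),1),'p',p.round(1),'F',s['contact_force'].round(1),'w',round(s['gripper_width'],1),'t',s['clock'])
E
python3 -m pendant '[[0,-0.0060,0.0003,0,0,0,0],[0,-0.0059,0.0009,0,0,0,0],[0,-0.0058,0.0015,0,0,0,0],[0,-0.0057,0.0020,0,0,0,0],[0,-0.0054,0.0026,0,0,0,0],[0,-0.0051,0.0032,0,0,0,0],[0,-0.0048,0.0036,0,0,0,0],[0,-0.0043,0.0041,0,0,0,0]]' >/dev/null; python3 -c "
from h import *
ang()"
```

```text
angle 0.742 r 60.0 p [-147.3  -37.   214.3] F [-7.6  3.4 17.7] w 20.1 t 25.3
```

```bash
python3 -m pendant '[[0,-0.0040,0.0045,0,0,0,0],[0,-0.0035,0.0049,0,0,0,0],[0,-0.0030,0.0052,0,0,0,0],[0,-0.0024,0.0055,0,0,0,0],[0,-0.0019,0.0057,0,0,0,0],[0,-0.0013,0.0058,0,0,0,0],[0,-0.0007,0.0060,0,0,0,0],[0,-0.0002,0.0060,0,0,0,0],[0,0.0005,0.0059,0,0,0,0],[0,0.0011,0.0059,0,0,0,0],[0,0.0016,0.0058,0,0,0,0]]' >/dev/null; python3 -c "
from h import *
ang()"
python3 -m pendant '[[0,0.0011,0.0028,0,0,0,0],[0,0.0011,0.0028,0,0,0,0],[0,0.0014,0.0027,0,0,0,0],[0,0.0014,0.0026,0,0,0,0],[0,0.0016,0.0025,0,0,0,0],[0,0.0017,0.0025,0,0,0,0],[0,0.0018,0.0024,0,0,0,0]]' >/dev/null; python3 -c "
from h import *
ang()"
```

```text
angle 1.895 r 60.2 p [-147.5  -53.5  150.9] F [-2.6 -4.4 10.8] w 20.2 t 26.4
angle 2.246 r 60.2 p [-147.5  -43.4  132.5] F [-0.7 -6.4 10.3] w 20.2 t 27.1
```

```bash
python3 -m pendant '[[0,0.0020,0.0023,0,0,0,0],[0,0.0020,0.0022,0,0,0,0],[0,0.0022,0.0020,0,0,0,0],[0,0.0022,0.0020,0,0,0,0],[0,0.0024,0.0019,0,0,0,0],[0,0.0024,0.0017,0,0,0,0],[0,0.0026,0.0016,0,0,0,0],[0,0.0026,0.0015,0,0,0,0],[0,0.0027,0.0013,0,0,0,0],[0,0.0027,0.0013,0,0,0,0],[0,0.0028,0.0010,0,0,0,0]]' >/dev/null; python3 -c "
from h import *
ang()"
python3 -m pendant '[[0,0.0029,0.0010,0,0,0,0],[0,0.0028,0.0008,0,0,0,0],[0,0.0030,0.0006,0,0,0,0],[0,0.0029,0.0005,0,0,0,0],[0,0.0030,0.0003,0,0,0,0],[0,0.0030,0.0002,0,0,0,0],[0,0.0030,0.0001,0,0,0,0],[0,0.0030,-0.0001,0,0,0,0],[0,0.0030,-0.0003,0,0,0,0],[0,0.0030,-0.0004,0,0,0,0]]' >/dev/null; python3 -c "
from h import *
ang()"
```

```text
angle 2.774 r 60.2 p [-147.5  -18.1  113.9] F [ -0.4 -11.8  11.6] w 20.1 t 28.2
angle 3.252 r 60.1 p [-147.6   10.2  110.4] F [  4.6 -15.    6.9] w 20.1 t 29.2
```

```bash
python3 -m pendant '[[0,0.0058,-0.0012,0,0,0,0],[0,0.0057,-0.0018,0,0,0,0],[0,0.0055,-0.0024,0,0,0,0],[0,0.0052,-0.0029,0,0,0,0],[0,0.0049,-0.0034,0,0,0,0],[0,0.0045,-0.0038,0,0,0,0],[0,0.0042,-0.0043,0,0,0,0],[0,0.0037,-0.0047,0,0,0,0],[0,0.0032,-0.0050,0,0,0,0],[0,0.0026,-0.0054,0,0,0,0],[0,0.0022,-0.0055,0,0,0,0],[0,0.0016,-0.0058,0,0,0,0]]' >/dev/null; python3 -c "
from h import *
ang()"
python3 -m pendant '[[0,0.0010,-0.0059,0,0,0,0],[0,0.0004,-0.0059,0,0,0,0],[0,-0.0002,-0.0060,0,0,0,0],[0,-0.0008,-0.0059,0,0,0,0],[0,-0.0013,-0.0058,0,0,0,0],[0,-0.0019,-0.0056,0,0,0,0],[0,-0.0025,-0.0055,0,0,0,0],[0,-0.0030,-0.0051,0,0,0,0],[0,-0.0035,-0.0048,0,0,0,0]]' >/dev/null; python3 -c "
from h import *
ang()"
```

```text
angle 4.421 r 59.8 p [-147.6   60.8  152.9] F [ 10.9  -7.3 -15.2] w 19.7 t 30.4
angle 5.311 r 60.0 p [-147.5   53.1  203.9] F [  8.5   4.  -14.8] w 20.9 t 31.3
```

```bash
python3 -m pendant '[[0,-0.0040,-0.0045,0,0,0,0],[0,-0.0043,-0.0040,0,0,0,0],[0,-0.0048,-0.0036,0,0,0,0],[0,-0.0051,-0.0031,0,0,0,0],[0,-0.0054,-0.0026,0,0,0,0],[0,-0.0056,-0.0021,0,0,0,0],[0,-0.0057,-0.0014,0,0,0,0],[0,-0.0059,-0.0009,0,0,0,0],[0,-0.0030,-0.0002,0,0,0,0],[0,-0.0030,-0.0001,0,0,0,0],[0,0,0,0,0,0,0],[0,0,0,0,0,0,0]]' >/dev/null; python3 -c "
from h import *
ang()"
```

```text
angle 6.186 r 60.0 p [-147.3    9.4  229.8] F [-2.1 12.1  1.4] w 19.9 t 32.5
```

```bash
python3 -m pendant '[[0,-0.0025,-0.0001,0,0,0,0],[0,-0.002,0,0,0,0,0],[0,-0.0013,0,0,0,0,0],[0,0,0,0,0,0,0],[0,0,0,0,0,0,0]]' >/dev/null; python3 -c "
from h import *
ang()"
```

```text
angle 6.279 r 60.0 p [-147.3    3.8  230.1] F [-1.9 13.4  1.4] w 20.4 t 33.0
```

```bash
python3 -m pendant '[[0,0.0013,0,0,0,0,0],[0,0.0011,0,0,0,0,0],[0,0,0,0,0,0,0]]' >/dev/null; python3 -c "
from h import *
ang()"
python3 -m pendant '[[0,0,0,0,0,0,0.03],[0,0,0,0,0,0,0.05],[0,0,0,0,0,0,0.07],[0,0,0,0,0,0,0.085],[0,0,0,0,0,0,0.085],[0,0,-0.02,0,0,0,0.085],[0,0,-0.04,0,0,0,0.085],[0,0,-0.047,0,0,0,0.085],[0,0,0,0,0,0,0.085],[0,0,0,0,0,0,0.085],[0,0,0,0,0,0,0.085]]'
python3 - <<'E'
from h import *
d=save('wrist','wO');ang()
n=load('wN')
for D,t in ((n,'before'),(d,'after')):
    g=cv2.cvtColor(D['image'],cv2.COLOR_RGB2GRAY)
    for v in (215,225,235):
        r=g[v].astype(int);c=int(proj(D,W(-150,3.2,250))[0]);row=r[c-60:c+60];k=np.where(row<70)[0]
        seg=max(np.split(k,np.where(np.diff(k)>1)[0]+1),key=len)+c-60
        m=(seg[0]+seg[-1])/2;print(t,v,seg[0],seg[-1],PR(plane(D,m,v,252)).round(1))
E
```

```text
angle 6.279 r 60.0 p [-147.3    3.8  230.1] F [-2.   6.5  3.4] w 20.4 t 33.3
clock: 34.4
position: [444.2, 118.4, 334.8]
ee_rot: [0.118, 0.993, -0.0, -0.001]
contact_force: [0.4, 0.1, 0.2]
gripper_width: 85.1
grasp_force: 0.0
angle 0.021 r 164.5 p [-148.5    0.   334.5] F [ 0.5  0.1 -0.5] w 85.1 t 34.45
before 215 311 343 [-163.5    2.6  252. ]
before 225 311 343 [-156.8    2.6  252. ]
before 235 311 343 [-150.     2.6  252. ]
after 215 312 345 [-164.4    3.2  252. ]
after 225 312 344 [-157.8    3.   252. ]
after 235 312 344 [-151.    3.  252.]
```

```bash
python3 -c "
from h import *
print(arm.job_done())"
```

```text
the job is handed in; nothing more can be done
None
```

I handed the job in: the wheel went into the nest, the slide reached its stop at up to 18 N, and the crank ended within about 0.01 rad of one full turn; the bearing depth is inferred from the ram's stroke, since I did not look under the head afterwards.

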